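Fit the crank to the grain mill and turn it

ROBOT

A 6-joint arm with a two-finger parallel gripper is mounted at the origin on the work surface. World frame = base frame: x ahead of the robot, y to its left, z up, the work surface at z = 0. Lengths are in m, angles in rad, forces in N, time in s.
With the tool pointing down it reaches from about 0.275 to 0.85 m from the base axis. Payload 19 kg.
Tool frame: the origin (TCP) lies on the mounting face of the last link; the fingertips stand 173 mm ahead of it and the grasp point (between the pads) lies 155 mm ahead of it; x points along the fingers, y is the direction in which the jaws open and shut, and the axes are right-handed (so a half turn about x gives the same grasp; the last joint's range is limited). The gripper opens to 85 mm and grips with 20 to 120 N. Pads are 22 mm wide; open, the fingers measure 114 mm over their backs; the gripper's body (76 mm by 85 mm) begins 54 mm behind the grasp point. The pads swing forward as they close: fully open they stand 13 mm farther back than shut.
Start: joints at [-1.379, 0.15, 1.437, -0, 1.554, -0.134], TCP at [0.184, -0.545, 0.405] pointing down, gripper open.
Joint ranges: [-2.8, 2.8], [-0.68, 2.1], [0.12, 2.68], [-1.39, 4.53], [0.16, 2.79], [-2.81, 2.81]. Speed limits (rad/s): [1.89, 1.89, 2.22, 3.01, 3.01, 3.01].

INTERFACE

Orientations are given as a rotation vector (axis times angle).
In Python, from bench import * gives the robot as it stands.
- The arm moves only by the shell command python3 -m handwheel 'ROWS' [FORCE]. ROWS is text: rows parted by semicolons, each of 5 numbers parted by spaces: the finger opening in mm, from 0 to 85.4, then the shift along the tool's x, y, z in mm, then the turn about the tool's x in degrees. In form: fingers tx ty tz twist; .... A call has 1 to 5 rows; each row shifts and turns the commanded pose from where the row before left it, along the tool's axes as they then stand; what a row does not reach is not made up. A row lasts 1/10 s, in which the tool goes at most 50 mm and 8.59 degrees, less where a joint would pass 70% of its speed; a pose out of reach is approached as far as the arm can. A call with a gripper value outside its range is refused whole. The fingers move at their own pace and stop on an object; FORCE is the grip in N (left out, the last holds). Time passes only in rows, so rows that do not move let the fingers close. It gives the time, the measured TCP pose, the force and the opening at its end, in the units of the state.
- get_obs(): the state, without advancing time (a new reading comes with each control period).
- snapshot(name): name is "side" or "top" or "wrist"; returns (picture, depth): 480x640x3 uint8, blue, green, red; 480x640 float32, m along the optical axis (not along the pixel's ray), 0 where there is no reading.
- camera_info(name): a dict with "K" (3x3 intrinsics, pixels), "k1" (the pictures are not rectified: a ray, as slopes to the right and down, at radius r is drawn at 1 + k1 r^2 times it, then the intrinsics apply), "world_from_camera" (4x4, takes a point from camera to world coordinates); the wrist camera has in their place "T_tool_cam" (4x4, takes a point from camera to tool coordinates, whose origin is the TCP and whose axes are the tool frame's). Camera axes: x right, y up, looking along -z (the intrinsics and any distortion apply to the point x, -y, -z); pixel columns grow to the right and rows downward; lengths in m; the calibration is good to about 2 mm. A picture is of the moment at which its call begins: read the wrist's pose just before it. camera_info takes no time and is no camera call.
- finish_job(): hands the job in, once; it reports no verdict.
Trained networks look in the newest picture that a camera, given by its name, has taken for a name from the list of things; names that differ only in an ending like _2 or _b are one class to them, and where a whole thing is asked for, a point or a joint stands for the part that bears it (a point fixed in the world has none). Each returns a list of dicts, best first, with "conf" (0 to 1); they miss things now and then, are a little off and sometimes report something else, mostly with a low value. They report only what shows in the picture. A call takes as long as a camera call. They do not tell look-alikes from the thing itself.
- silhouettes(camera, name): "region" (480x640 bool, what is visible of it).
- tip_of(camera, name): "point" ([x, y, z] in m, in the coordinates of the camera as it stood for that picture, good to about 4 mm: a listed point, or the origin of a listed thing).
The state is a dict: "time": time; "joint_pos": joint angles; "dq": joint speeds; "joint_efforts": joint torques, N m; "tcp_pos": TCP position; "tool_rot": TCP orientation; "contact_force": force on the tool from outside, world axes, zero at the start; "torque": the same for the moment, N m; "opening": finger opening in m.
Only numpy, scipy, OpenCV 4.12 (cv2) and the standard library are available. Lean on these libraries where they do the work, as an engineer would, in place of code of your own. Each camera call takes 0.05 s, during which the arm holds its last target. There are 200 camera calls.

TASK

Put the crank with the square hub onto the grain mill's square shaft, knob upward, until it sits fully home on the disc. Then, by the fitted crank, turn the mill a quarter turn or a little more, either way, leaving the crank seated. Leave the round-hubbed crank and everything else on the counter where it stands.

Things in the scene. Friction and masses are not known exactly. Their poses are not given: they have to be found in the camera images.
- mill: grain mill, fixed: oak box 120 x 120 x 110 mm, 6 mm steel top plate, open steel hopper (60 x 100 mm, rim 113 mm high) on its +x side. Origin: centre of its underside. On top a dark steel disc (80 mm across, upper face 126 mm above the counter) turns about the upright axis through the origin; from it rises a 20 x 20 mm square steel shaft, 34 mm tall, the top 6 mm tapering to 14 x 14 mm
- shaft_seat (a point): centre of the square shaft's foot, on the upper face of the disc; z up along the shaft, x and y square to the shaft's flat sides; turns with the shaft. The shaft's tip is 34 mm above this point
- disc_dot (a point): centre of a brass dot (12 mm) on the disc's upper face, 32 mm from the shaft's axis along its x; turns with the shaft
- mill_shaft (a joint): turning angle of disc and shaft together, rad, growing clockwise seen from above, free to turn either way; stiff enough (about 0.2 N m) to stay where it is left
- crank: the mill's crank, lying flat: square steel hub 44 x 44 x 40 mm, 23 x 23 mm square bore right through, flat steel arm (22 wide, 14 thick, underside level with the hub's) reaching 114 mm from the bore's axis, upright round wooden knob at its end. About 0.35 kg. Origin: bore centre at the hub's underside; z up the bore, x along the arm to the knob, bore sides square to x, y. Fits the shaft four ways
- crank_knob (a point): on the crank's wooden knob (does not spin): 28 mm diameter, reaching from 16 to 72 mm above the crank's underside; this point is on its axis, 100 mm from the bore's axis along the crank's x, 44 mm above the underside
- round_crank: another crank, not for this mill: the same arm and knob, but a round hub 44 mm in diameter, 40 mm tall, with an 18 mm round bore; origin and axes as for the other crank. Bystander
- tin: steel can, 66 mm across, 80 mm tall. Bystander, origin at the centre of its underside
- bowl: white bowl, 80 mm across, 45 mm tall. Bystander, origin at the centre of its underside
- spice_jar: small glass jar with steel lid, 48 mm across, 88 mm tall with its knob. Bystander, origin at the centre of its underside
- spoon: wooden spoon lying flat, 160 mm long. Bystander
- jar_left: large glass jar of pasta, 94 mm across, 148 mm tall with its knob. Bystander, origin at the centre of its underside
- jar_mid: large glass jar of pasta, 94 mm across, 128 mm tall with its knob. Bystander, origin at the centre of its underside
- jar_right: large glass jar of beans, 94 mm across, 138 mm tall with its knob. Bystander, origin at the centre of its underside
Not all that is in view belongs to the job. Leave any purple or turquoise look-alike of the crank alone.

How it is judged:
On the way, in this order (a step that is already met when the one before it is completed fails the run):
1. the square-hubbed crank sits fully home on the mill's shaft (horizontal distance between crank and shaft_seat below 0.005 m and z of crank in the frame of shaft_seat between -0.004 and 0.004 m and angle between crank's own z axis and vertical below 0.08 rad), for 0.2 s.
2. with the crank seated, disc and shaft have turned from their starting angle by a quarter turn (60 degrees or more counts) (all of step 1 and distance of disc_dot from where it was at the start of the episode above 0.032 m), for 0.2 s.
At the end, for the whole second after the job is handed in: the square-hubbed crank is on the mill's shaft, knob upward, its axis within 5 mm of the shaft's, its underside within 4 mm of the disc, tilted less than 0.08 rad, at rest; and the disc stands between 60 and 300 degrees from its starting angle (all of step 2 and linear speed of crank below 0.02 m/s and angular speed of crank below 0.1 rad/s); the robot touches nothing.
It fails at once if the round-hubbed crank is moved by more than 50 mm (distance of round_crank from where it was at the start of the episode above 0.05 m).
It fails at once if another thing on the counter (tin, bowl, spice jar, spoon, large jars) is moved by more than 50 mm (distance of any of tin, bowl, spice_jar, spoon, jar_left, jar_mid, jar_right from where it was at the start of the episode above 0.05 m).
It also fails if it takes over 61 s, if anything falls off the work surface, if the arm or the gripper's body presses on something with over 40 N, if the wrist force passes 120 N, or if a joint passes its speed limit or range.

## Working session

There is one attempt and no reset: what is moved stays moved. The work goes in short steps, Python scripts to look and compute and a shell command to move; the robot and the scene stay as the last step left them, time stands still between calls to the robot, and variables do not carry over. Pictures are saved under pics/ and viewed, about 8 in all and at most 12, crops included, and the job is handed in when it is done.

```bash
ls; mkdir -p pics; cat > h.py <<'E'
from bench import *
import numpy as np, cv2
from scipy.spatial.transform import Rotation as R
def T_of(cam,obs=None):
    c=camera_info(cam)
    if cam!="wrist": return np.array(c["world_from_camera"])
    o=obs or get_obs(); T=np.eye(4); T[:3,:3]=R.from_rotvec(o["tool_rot"]).as_matrix(); T[:3,3]=o["tcp_pos"]
    return T@np.array(c["T_tool_cam"])
def und(cam,uv):
    c=camera_info(cam);K=np.array(c["K"],float)
    p=cv2.undistortPoints(np.array(uv,float).reshape(-1,1,2),K,np.array([c["k1"],0,0,0.])).reshape(-1,2)
    return np.c_[p[:,0],-p[:,1],-np.ones(len(p))]
def ray(cam,uv,T):
    return T[:3,3], und(cam,uv)@T[:3,:3].T
def at_z(cam,uv,T,z):
    o,d=ray(cam,uv,T); return o+d*((z-o[2])/d[:,2])[:,None]
def pts(cam,mask,depth,T):
    v,u=np.nonzero(mask&(depth>0)); d=und(cam,np.c_[u,v])*depth[v,u][:,None]
    return d@T[:3,:3].T+T[:3,3]
def proj(cam,P,T):
    c=camera_info(cam);K=np.array(c["K"],float)
    q=(np.atleast_2d(P)-T[:3,3])@T[:3,:3]; q=q*[1,-1,-1]
    return cv2.projectPoints(q,np.zeros(3),np.zeros(3),K,np.array([c["k1"],0,0,0.]))[0].reshape(-1,2)
E
python3 - <<'E'
from h import *
np.set_printoptions(precision=4,suppress=True)
o=get_obs();print(o)
for c in ("top","side"):
    T=T_of(c); im,d=snapshot(c); cv2.imwrite(f"pics/{c}0.png",im); np.savez(f"{c}0.npz",im=im,d=d)
    print(c,T[:3,3])
    for n in ("crank","crank_knob","round_crank","mill","shaft_seat","disc_dot","tin","bowl","spice_jar","spoon","jar_left"):
        for r in tip_of(c,n)[:4]:
            p=T[:3,:3]@r["point"]+T[:3,3]; print(n,round(r["conf"],2),p,proj(c,p,T)[0].round())
E
```

```text
pics
{'time': 0.0, 'joint_pos': array([-1.379 ,  0.151 ,  1.438 ,  0.    ,  1.5538, -0.134 ]), 'dq': array([-0.0005, -0.0001, -0.0004, -0.0008, -0.0008,  0.0013]), 'joint_efforts': array([  0.0016, -71.3043, -57.0874,  -0.0002,   0.0089,  -0.    ]), 'tcp_pos': array([ 0.184 , -0.5447,  0.4041]), 'tool_rot': array([ 2.0456,  0.3375, -2.0457]), 'contact_force': array([ 1.0136, -0.1077,  0.4045]), 'torque': array([-0.0205,  0.0619, -0.0403]), 'opening': 0.08540564002861208}
top [ 0.4938 -0.0505  1.0621]
crank 0.88 [ 0.3419 -0.2966 -0.0008] [424. 358.]
crank 0.68 [ 0.5493 -0.2653 -0.0011] [410. 263.]
crank 0.33 [ 0.7083 -0.3413 -0.0061] [442. 194.]
crank_knob 0.92 [ 0.5073 -0.3761  0.0459] [465. 283.]
crank_knob 0.63 [ 0.2778 -0.2211  0.0419] [393. 391.]
crank_knob 0.59 [ 0.4515 -0.2234  0.0456] [394. 308.]
round_crank 0.75 [0.5446 0.02   0.0023] [282. 263.]
mill 0.72 [ 0.5432  0.227  -0.0007] [189. 261.]
shaft_seat 0.68 [0.5438 0.2284 0.1257] [171. 258.]
disc_dot 0.88 [0.5696 0.2454 0.1264] [163. 244.]
disc_dot 0.22 [ 0.7626  0.1598 -0.0014] [223. 165.]
tin 0.57 [0.7605 0.1599 0.0002] [
[... 634 characters left out ...]
nk 0.39 [0.7042 0.3417 0.0008] [180. 369.]
crank_knob 0.97 [ 0.5024 -0.3775  0.0438] [413. 171.]
crank_knob 0.76 [ 0.4529 -0.2206  0.043 ] [409. 216.]
crank_knob 0.62 [ 0.7069 -0.3349  0.0005] [333. 170.]
round_crank 0.83 [0.5422 0.0228 0.0007] [327. 287.]
shaft_seat 0.68 [0.5395 0.226  0.1222] [278. 322.]
disc_dot 0.67 [0.5649 0.2521 0.1266] [258. 326.]
tin 0.94 [ 0.7562  0.1584 -0.    ] [210. 295.]
bowl 0.93 [ 0.7696 -0.177  -0.0051] [283. 201.]
bowl 0.27 [0.538  0.2246 0.1223] [279. 322.]
spice_jar 0.56 [0.3988 0.1182 0.0026] [369. 344.]
spice_jar 0.34 [ 0.7017  0.3433 -0.0003] [180. 371.]
spoon 0.58 [ 0.3655 -0.1283  0.0033] [428. 267.]
jar_left 0.85 [ 0.8017 -0.0089  0.0044] [235. 237.]
```

View pics/top0.png

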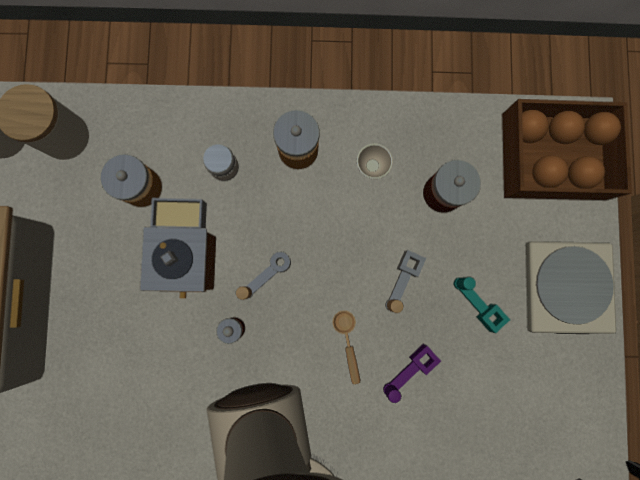

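View pics/side0.png

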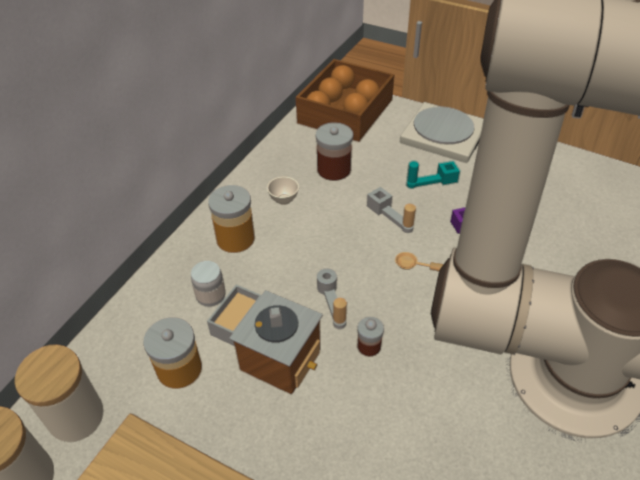

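The top view shows:
- Four cranks: steel square hub (411,263) with knob (397,306), steel round hub (281,262), turquoise (480,300) and purple (412,373).
- The grey one at (411,263) fits, because it is the only steel crank with a square hub and bore.
- The mill shaft is at (168,258) and the brass dot at (163,245).

I'll make one enlarged crop to confirm this, and work out the approach.

```bash
python3 - <<'E'
from h import *
np.set_printoptions(precision=4,suppress=True)
im=np.load("top0.npz")["im"]
a=cv2.resize(im[235:325,370:460],(400,400),interpolation=3); b=cv2.resize(im[215:305,125:215],(400,400),interpolation=3)
cv2.imwrite("pics/crop.png",np.hstack([a,b]))
o=get_obs(); M=R.from_rotvec(o["tool_rot"]).as_matrix(); print(M)
print("y yaw",np.degrees(np.arctan2(M[1,1],M[0,1])))
print(camera_info("wrist"))
print("delta tool", 1000*M.T@(np.array([.5495,-.264,.38])-o["tcp_pos"]))
E
```

```text
[[-0.      0.32   -0.9474]
 [ 0.     -0.9474 -0.32  ]
 [-1.     -0.      0.    ]]
y yaw -71.334321992843
{'K': array([[401.0764,   0.    , 323.1979],
       [  0.    , 401.0764, 237.9694],
       [  0.    ,   0.    ,   1.    ]]), 'k1': -0.0094544748914615, 'T_tool_cam': array([[-0.0009,  0.2796, -0.9601,  0.0309],
       [ 1.    ,  0.002 , -0.0004, -0.    ],
       [ 0.0018, -0.9601, -0.2796, -0.0703],
       [ 0.    ,  0.    ,  0.    ,  1.    ]])}
delta tool [  24.6974 -149.0057 -436.1114]
```

View pics/crop.png

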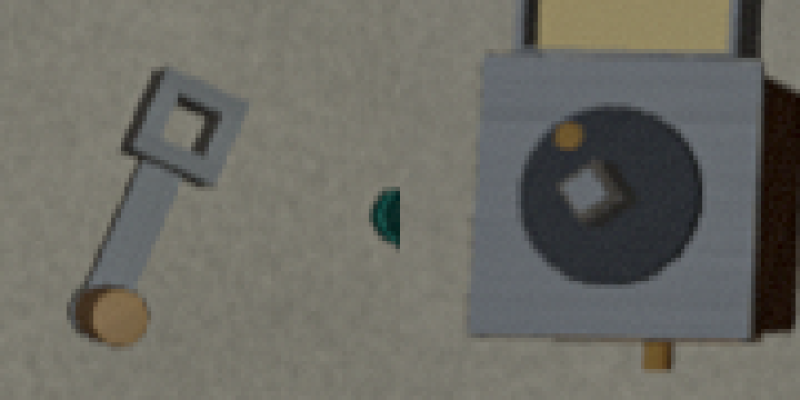

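The crop confirms it: a grey square hub with a square bore on the left, and the shaft diamond and brass dot on the right. Next I'll move above the crank.

```bash
python3 -m handwheel '85 2.5 -15 -44 0;85 2.5 -15 -44 0;85 2.5 -15 -44 0;85 2.5 -15 -44 0;85 2.5 -15 -44 0' 40
python3 -m handwheel '85 2.5 -15 -44 0;85 2.5 -15 -44 0;85 2.5 -15 -44 0;85 2.5 -15 -44 0;85 2.5 -15 -44 0' 
python3 -m handwheel '85 0 0 0 8.4;85 0 0 0 8.4;85 0 0 0 8.4;85 0 0 0 8.4;85 0 0 0 8.4'
python3 -m handwheel '85 0 0 0 0'
cat > look.py <<'E'
from h import *
import sys
np.set_printoptions(precision=4,suppress=True)
o=get_obs();M=R.from_rotvec(o["tool_rot"]).as_matrix()
print(o["time"],o["tcp_pos"],"yaw",np.degrees(np.arctan2(M[1,1],M[0,1])),"q",o["joint_pos"],"F",o["contact_force"],o["opening"])
T=T_of("wrist",o);im,d=snapshot("wrist");np.savez(sys.argv[1]+".npz",im=im,d=d,T=T);cv2.imwrite(f"pics/{sys.argv[1]}.png",im)
for n in sys.argv[2:]:
    for r in tip_of("wrist",n)[:3]:
        p=T[:3,:3]@r["point"]+T[:3,3];print(n,round(r["conf"],2),p,proj("wrist",p,T)[0].round())
E
python3 look.py w1 crank crank_knob
```

```text
time: 1.7
tcp_pos: [0.3696, -0.4019, 0.3923]
tool_rot: [2.045, 0.336, -2.045]
contact_force: [0.4, -0.5, -0.8]
opening: 0.0848
time: 2.2
tcp_pos: [0.5542, -0.2603, 0.3797]
tool_rot: [2.045, 0.336, -2.045]
contact_force: [-0.5, -0.1, 0.7]
opening: 0.085
time: 2.7
tcp_pos: [0.5529, -0.2618, 0.3796]
tool_rot: [-1.994, 0.418, 1.994]
contact_force: [0.6, 0.3, -0.4]
opening: 0.0851
time: 2.8
tcp_pos: [0.5529, -0.2618, 0.3796]
tool_rot: [-1.995, 0.415, 1.996]
contact_force: [-0.2, -0.4, -0.6]
opening: 0.0849
2.8 [ 0.5529 -0.2618  0.3796] yaw -113.50093936841547 q [-0.5681  0.2361  1.3865  0.0001  1.5193  1.4129] F [-0.1905 -0.3853 -0.6077] 0.08494436152728804
crank 0.95 [ 0.4317 -0.4425 -0.0023] [556. 245.]
crank 0.86 [ 0.5436 -0.2626  0.0013] [328. 214.]
crank_knob 0.62 [ 0.4577 -0.2247  0.0458] [328. 334.]
crank_knob 0.6 [ 0.5062 -0.3737  0.0386] [476. 212.]
```

View pics/w1.png

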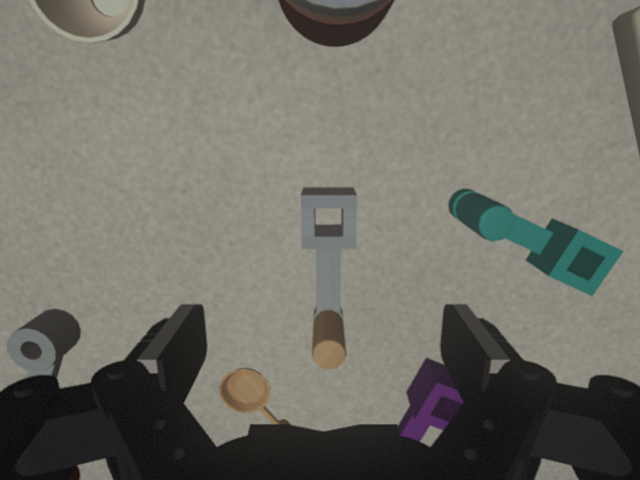

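The crank is aligned and upright in view, with its hub at (328,220) and its knob at (328,350). I'll fit the hub's top face from depth.

```bash
cat > hub.py <<'E'
from h import *
import sys
np.set_printoptions(precision=4,suppress=True)
f=np.load(sys.argv[1]+".npz");im,d,T=f["im"],f["d"],f["T"]
x0,x1,y0,y1=map(int,sys.argv[2:6]);zl,zh=map(float,sys.argv[6:8])
m=np.zeros(d.shape,bool);m[y0:y1,x0:x1]=1
P=pts("wrist",np.ones(d.shape,bool)&(d>0)&m,d,T); 
Q=P[(P[:,2]>zl)&(P[:,2]<zh)]
print(len(Q),"z med",np.median(Q[:,2]), "counter",np.median(P[P[:,2]<.01,2]) if (P[:,2]<.01).any() else None)
c,s,a=cv2.minAreaRect((Q[:,:2]*1000).astype(np.float32));print("rect mm",c,s,"ang",a)
o=get_obs();M=R.from_rotvec(o["tool_rot"]).as_matrix()
print("delta tool mm",M.T@np.r_[np.array(c)-1000*o["tcp_pos"][:2],0])
E
python3 hub.py w1 290 370 175 255 .03 .05
python3 - <<'E'
from h import *
f=np.load("w1.npz");im=f["im"];T=f["T"]
# second view check of hub-top height: top camera
t=np.load("top0.npz");Tt=T_of("top");m=np.zeros((480,640),bool);m[245:280,395:428]=1
P=pts("top",m,t["d"],Tt);Q=P[(P[:,2]>.03)&(P[:,2]<.05)]
print(len(Q),np.median(Q,0),cv2.minAreaRect((Q[:,:2]*1000).astype(np.float32)))
E
```

```text
2403 z med 0.03960627892461227 counter -0.0002965498518824883
rect mm (545.5128784179688, -263.8547058105469) (44.091773986816406, 44.59217834472656) ang 66.44197845458984
delta tool mm [-0.      4.7618  5.9577]
334 [ 0.54940211 -0.26357596  0.03898297] ((548.6925659179688, -263.5472106933594), (44.77202224731445, 44.03324508666992), 66.52910614013672)
```

```bash
python3 -m handwheel '85 30 4 4.5 0;85 40 0 0 0;85 40 0 0 0;85 40 0 0 0;85 30 0 0 0' 
python3 -m handwheel '85 18 0 0 0;44 0 0 0 0;30 0 0 0 0;30 0 0 0 0;30 0 0 0 0' 60
python3 -m handwheel '30 0 0 0 0;30 0 0 0 0;30 0 0 0 0'
```

```text
time: 3.45
tcp_pos: [0.5466, -0.2634, 0.1973]
tool_rot: [-1.998, 0.408, 2.001]
contact_force: [-0.2, -0.4, -0.2]
opening: 0.0852
time: 3.95
tcp_pos: [0.5475, -0.2639, 0.1834]
tool_rot: [-2.001, 0.413, 1.996]
contact_force: [-1.4, 0.6, 7.4]
opening: 0.043
time: 4.25
tcp_pos: [0.5475, -0.2639, 0.1834]
tool_rot: [-2.001, 0.413, 1.996]
contact_force: [-0.6, 0.3, 6.8]
opening: 0.0431
```

```bash
python3 -m handwheel '30 -20 0 0 0;30 -49 0 0 0;30 -49 0 0 0;30 -49 0 0 0;30 -49 0 0 0'
python3 look.py w2 crank crank_knob; python3 hub.py w2 200 440 100 440 0.2 0.3
python3 - <<'E'
from h import *
o=get_obs();M=R.from_rotvec(o["tool_rot"]).as_matrix()
print(1000*M.T@(np.array([.541,.227,.4])-o["tcp_pos"]))
E
```

```text
time: 4.75
tcp_pos: [0.5466, -0.2633, 0.4006]
tool_rot: [-1.999, 0.412, 1.997]
contact_force: [0.6, -1.5, -3.3]
opening: 0.0435
4.75 [ 0.5466 -0.2633  0.4006] yaw -113.3035917753267 q [-0.5759  0.2177  1.3666  0.0001  1.5563  1.4016] F [ 0.5569 -1.4693 -3.2991] 0.043456196742653816
crank 0.9 [ 0.5404 -0.263   0.2182] [327. 313.]
crank 0.78 [ 0.4284 -0.4406 -0.0003] [540. 239.]
crank_knob 0.92 [ 0.5029 -0.3741  0.0429] [466. 206.]
31031 z med 0.2566883746450846 counter -0.00022271878880514295
rect mm (534.1067504882812, -266.2334289550781) (65.18893432617188, 78.52889251708984) ang 89.74834442138672
delta tool mm [-0.0628  7.5316 10.8486]
[-7.11386192e-03 -4.48187951e+02  1.99659250e+02]
```

View pics/w2.png

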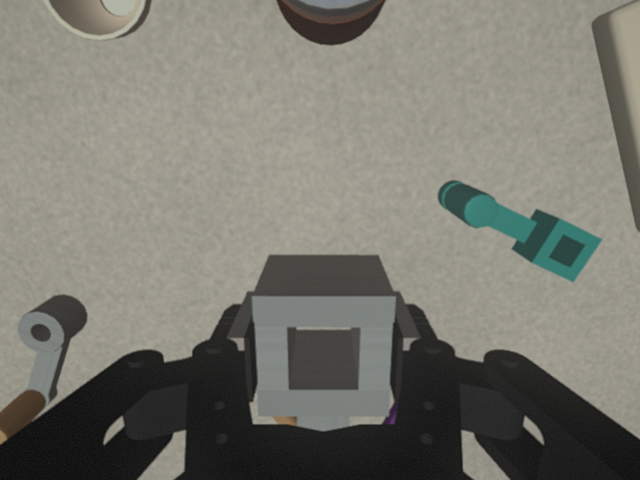

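The crank is held square: hub face x 252–396, far edge at row 296, bore (325,358). I'll carry it over short of the mill, so the shaft shows beyond the hub.

```bash
python3 -m handwheel '30 0 -20 13.5 0;30 0 -40 27 0;30 0 -40 27 0;30 0 -40 27 0;30 0 -40 27 0'
python3 -m handwheel '30 0 -40 27 0;30 0 -40 27 0;30 0 -40 27 0;30 0 -40 27 0;30 0 -20 13.5 0'
python3 -m handwheel '30 0 0 0 -7.9;30 0 0 0 -7.9;30 0 0 0 -7.9;30 0 0 0 -7.9;30 0 0 0 -7.9'
python3 -m handwheel '30 0 0 0 -7.9;30 0 0 0 -7.9;30 0 0 0 -7.9;30 0 0 0 0'
python3 look.py w3 shaft_seat disc_dot crank mill
```

```text
time: 5.4
tcp_pos: [0.5059, -0.0486, 0.3964]
tool_rot: [-1.995, 0.412, 1.999]
contact_force: [1.0, 0.7, -3.2]
opening: 0.0431
time: 5.9
tcp_pos: [0.4652, 0.166, 0.3966]
tool_rot: [-1.997, 0.41, 2.0]
contact_force: [1.4, -0.8, -3.1]
opening: 0.0431
time: 6.4
tcp_pos: [0.4663, 0.1631, 0.3964]
tool_rot: [2.065, 0.3, -2.069]
contact_force: [0.4, 0.3, -3.1]
opening: 0.043
time: 6.8
tcp_pos: [0.4664, 0.163, 0.3965]
tool_rot: [1.815, 0.662, -1.818]
contact_force: [0.9, -0.5, -3.2]
opening: 0.0432
6.8 [0.4664 0.163  0.3965] yaw -49.962469618995875 q [ 0.1802 -0.0158  1.6308  0.0001  1.5283  1.0522] F [ 0.8815 -0.4785 -3.1692] 0.04322174019726385
shaft_seat 0.91 [0.5376 0.2291 0.1278] [315.  70.]
disc_dot 0.88 [0.5675 0.2488 0.1246] [322.  -1.]
crank 0.77 [0.4596 0.1612 0.2183] [317. 317.]
mill 0.58 [ 0.5394  0.2279 -0.0033] [320.  88.]
```

View pics/w3.png

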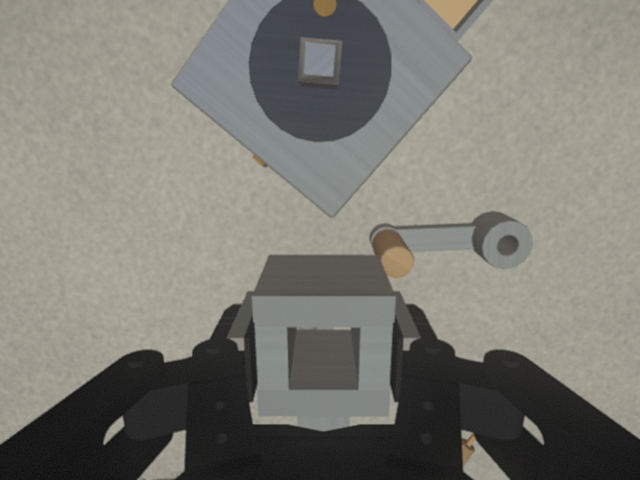

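The shaft tip is at (320,59) and shows a few degrees of skew. The dot is at (325,4), and the hub hangs below at (325,355). I'll measure shaft and hub in this same picture.

```bash
cat > fit.py <<'E'
from h import *
import sys
np.set_printoptions(precision=4,suppress=True)
f=np.load(sys.argv[1]+".npz");im,d,T=f["im"],f["d"],f["T"]
o=get_obs();M=R.from_rotvec(o["tool_rot"]).as_matrix()
m=np.ones(d.shape,bool);v,u=np.nonzero(d>0);P=pts("wrist",m,d,T);L=1000*(P-o["tcp_pos"])@M
def rect(n,s):
    c,w,a=cv2.minAreaRect(L[s][:,1:].astype(np.float32));print(n,s.sum(),"z",np.median(P[s,2]),"tool yz",np.array(c),"size",np.array(w),"ang",a); return np.array(c)
near=np.hypot(P[:,0]-.541,P[:,1]-.227)<.02
a=rect("tip",near&(P[:,2]>.156)&(P[:,2]<.166))
rect("shaft mid",near&(P[:,2]>.132)&(P[:,2]<.15))
dk=near&(P[:,2]<.13)
hub=(u>245)&(u<405)&(v>285)&(v<425)
zz=P[hub,2];h=np.histogram(zz,np.arange(.2,.3,.001));print("hub z mode",h[1][h[0].argmax()],h[0].max())
zm=h[1][h[0].argmax()]
hs=hub&(abs(P[:,2]-zm-.0005)<.003);b=rect("hub",hs)
print("hub edges y pct",np.percentile(L[hs,1],[.5,99.5]),"z",np.percentile(L[hs,2],[.5,99.5]))
mk=np.zeros(d.shape,bool);mk[v[hs],u[hs]]=1
cc,w,aa=cv2.minAreaRect(np.c_[u[hs],v[hs]].astype(np.float32));print("px",cc,w,aa)
# dot
hsv=cv2.cvtColor(im,cv2.COLOR_BGR2HSV);dot=(hsv[v,u,1]>110)&(abs(P[:,2]-.126)<.006)&(np.hypot(P[:,0]-.541,P[:,1]-.227)<.042)
if dot.any(): print("dot",dot.sum(),np.median(L[dot],0),"world",np.median(P[dot],0))
disc=(im[v,u].max(1)<90)&(abs(P[:,2]-.126)<.003)&(np.hypot(P[:,0]-.541,P[:,1]-.227)<.045)
c,r=cv2.minEnclosingCircle(L[disc][:,1:].astype(np.float32));print("disc",disc.sum(),c,r)
print("shift needed yz",a-b)
E
python3 fit.py w3
```

```text
tip 1483 z 0.15945332244280386 tool yz [ -2.5456 -97.8293] size [18.9678 19.0472] ang 4.010842800140381
shaft mid 106 z 0.14117064868403467 tool yz [ -3.4347 -88.0242] size [19.9113  0.2469] ang 4.311679840087891
hub z mode 0.25200000000000006 6225
hub 13385 z 0.2528854718300756 tool yz [-0.0205  3.1694] size [45.7277 50.4342] ang 89.92593383789062
hub edges y pct [-22.4406  22.459 ] z [-19.2117  25.0669]
px (325.0, 353.0) (126.0, 158.0) 90.0
dot 294 [ 270.9393   -0.5235 -128.6303] world [0.565  0.2453 0.1265]
disc 14009 (-2.8047614097595215, -98.19400787353516) 39.60536575317383
shift needed yz [  -2.5251 -100.9987]
```

```bash
python3 -m handwheel '30 0 -0.6 -26 0;30 0 -1 -37.5 0;30 0 -1 -37.5 0;30 0 0 0 4;30 20 0 0 0'
python3 -m handwheel '30 20 0 0 0;30 0 0 0 0'
python3 look.py w4
```

```text
time: 7.55
tcp_pos: [0.5433, 0.2306, 0.3789]
tool_rot: [1.868, 0.6, -1.863]
contact_force: [-0.1, -0.4, -3.0]
opening: 0.043
time: 7.75
tcp_pos: [0.5421, 0.2298, 0.355]
tool_rot: [1.86, 0.602, -1.868]
contact_force: [-0.4, -0.3, -3.9]
opening: 0.0434
7.75 [0.5421 0.2298 0.355 ] yaw -54.220816033198055 q [0.2701 0.2015 1.4783 0.0001 1.4661 1.2164] F [-0.4064 -0.313  -3.9488] 0.04343772248360241
```

View pics/w4.png

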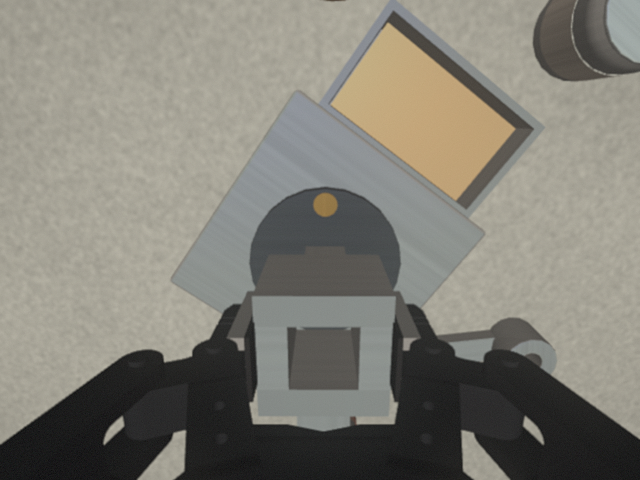

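The alignment holds: dot (325,205), disc 250–400 and hub are all centred at column 325, and in world terms the hub is within 0.3 mm of the shaft. I'll descend.

```bash
python3 -m handwheel '30 7 0 0 0;30 7 0 0 0;30 6 0 0 0;30 0 0 0 0'
python3 -m handwheel '30 5 0 0 0;30 0 0 0 0'
```

```text
time: 8.2
tcp_pos: [0.5423, 0.2298, 0.3369]
tool_rot: [1.862, 0.603, -1.864]
contact_force: [-0.1, 0.8, -3.6]
opening: 0.043
time: 8.4
tcp_pos: [0.5424, 0.2298, 0.3323]
tool_rot: [1.862, 0.603, -1.863]
contact_force: [-0.2, 0.4, -3.2]
opening: 0.0431
```

Underside is now about 0.149, 11 mm below the shaft tip, with no contact force. I'll keep going.

```bash
python3 -m handwheel '30 5 0 0 0;30 5 0 0 0;30 5 0 0 0;30 4 0 0 0;30 0 0 0 0'
python3 -m handwheel '30 2 0 0 0;30 0 0 0 0'
```

```text
time: 8.9
tcp_pos: [0.5424, 0.2298, 0.313]
tool_rot: [1.862, 0.603, -1.864]
contact_force: [-1.0, 0.4, -2.9]
opening: 0.0432
time: 9.1
tcp_pos: [0.5424, 0.2299, 0.3116]
tool_rot: [1.863, 0.603, -1.863]
contact_force: [-0.1, 0.1, -3.2]
opening: 0.043
```

```bash
python3 -m handwheel '30 1 0 0 0;30 1 0 0 0;30 0 0 0 0'
python3 -m handwheel '30 1 0 0 0;30 0 0 0 0'
```

```text
time: 9.4
tcp_pos: [0.5424, 0.2299, 0.3097]
tool_rot: [1.863, 0.603, -1.863]
contact_force: [0.2, -0.0, -2.6]
opening: 0.043
time: 9.6
tcp_pos: [0.5424, 0.2299, 0.3094]
tool_rot: [1.863, 0.603, -1.862]
contact_force: [-3.7, -0.8, 4.1]
opening: 0.0432
```

Contact came at about 0.309, as predicted. I'll release, centre the tool on the hub (3 mm along z), and regrip.

```bash
python3 -m handwheel '65 0 0 0 0;65 0 0 0 0;65 0 0 0 0'
python3 look.py w5; python3 fit.py w5; python3 hub.py w5 150 500 280 430 0.155 0.175
```

```text
time: 9.9
tcp_pos: [0.5425, 0.2299, 0.3088]
tool_rot: [1.863, 0.603, -1.863]
contact_force: [0.3, -0.9, 0.4]
opening: 0.0644
9.9 [0.5425 0.2299 0.3088] yaw -54.132313196196264 q [0.27   0.2291 1.5407 0.0001 1.3717 1.2148] F [ 0.3133 -0.89    0.4072] 0.06442283851240238
tip 7543 z 0.16495248173577332 tool yz [1.5294 2.8441] size [39.819  39.6468] ang 57.19465637207031
shaft mid 229 z 0.14465276822043846 tool yz [-0.1766  8.3889] size [23.3991 13.4054] ang 0.9751989245414734
hub z mode 0.20700000000000002 43
hub 79 z 0.20794438549384497 tool yz [-0.358  -9.3876] size [31.1024  2.051 ] ang 0.08639582246541977
hub edges y pct [-15.7494  15.1001] z [-10.3769  -8.3624]
px (323.5, 424.0) (147.0, 0.0) 180.0
dot 678 [182.2971   0.1332 -29.11  ] world [0.5662 0.2468 0.1265]
disc 8468 (-0.11304116994142532, 2.449846029281616) 39.81025314331055
shift needed yz [ 1.8874 12.2317]
22142 z med 0.1654875686277899 counter -0.00019311610050082306
rect mm (539.8287353515625, 228.4813690185547) (45.922142028808594, 92.63829040527344) ang 35.57624816894531
delta tool mm [-0.0005 -0.4216  2.9736]
```

View pics/w5.png

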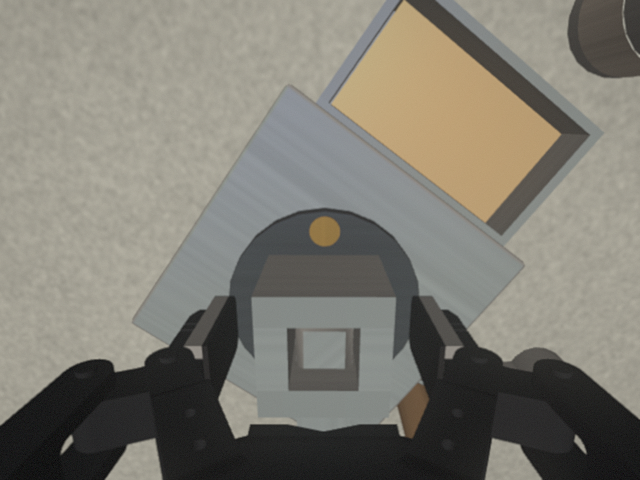

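The crank is seated: hub top is at 0.1655, so the underside is about 0.126, and the shaft tip shows in the bore at (324,350). I'll regrip centred on the axis and turn.

```bash
python3 -m handwheel '65 0 0 2.7 0;30 0 0 0 0;30 0 0 0 0;30 0 0 0 0;30 0 0 0 0' 40
python3 -m handwheel '30 0 0 0 -3;30 0 0 0 -7;30 0 0 0 -7;30 0 0 0 -7;30 0 0 0 -7'
```

```text
time: 10.45
tcp_pos: [0.5403, 0.2283, 0.3089]
tool_rot: [1.863, 0.603, -1.863]
contact_force: [-2.3, -1.7, 3.9]
opening: 0.0434
time: 10.95
tcp_pos: [0.5404, 0.2279, 0.3089]
tool_rot: [1.497, 0.992, -1.497]
contact_force: [-0.2, -4.3, 4.0]
opening: 0.0432
```

```bash
python3 -m handwheel '30 0 0 0 -7;30 0 0 0 -7;30 0 0 0 -7;30 0 0 0 -7;30 0 0 0 -7'
python3 -m handwheel '30 0 0 0 -7;30 0 0 0 -7;30 0 0 0 -7;30 0 0 0 -7;30 0 0 0 -7'
python3 -m handwheel '30 0 0 0 0;30 0 0 0 0;30 0 0 0 0'
python3 -m handwheel '65 0 0 0 0;65 0 0 0 0;65 0 0 0 0'
python3 look.py w6 disc_dot; python3 hub.py w6 150 500 280 430 0.155 0.175; python3 fit.py w6 | grep -E "dot|disc"
```

```text
time: 11.45
tcp_pos: [0.5407, 0.2278, 0.3089]
tool_rot: [1.052, 1.3, -1.052]
contact_force: [3.9, -5.5, 2.2]
opening: 0.0436
time: 11.95
tcp_pos: [0.5409, 0.2279, 0.309]
tool_rot: [0.586, 1.488, -0.585]
contact_force: [8.0, -2.7, -0.9]
opening: 0.0433
time: 12.25
tcp_pos: [0.5408, 0.228, 0.3089]
tool_rot: [0.589, 1.487, -0.588]
contact_force: [7.2, -1.8, 1.3]
opening: 0.0434
time: 12.55
tcp_pos: [0.5402, 0.2283, 0.3086]
tool_rot: [0.589, 1.49, -0.589]
contact_force: [0.2, -0.3, -0.3]
opening: 0.0648
12.55 [0.5402 0.2283 0.3086] yaw 46.87138552280864 q [ 0.2685  0.2239  1.5474  0.0002  1.3706 -0.5496] F [ 0.2071 -0.2619 -0.2514] 0.06479074052213207
disc_dot 0.59 [0.5219 0.2587 0.123 ] [350. 219.]
22053 z med 0.1655894315306428 counter 7.623524458408304e-05
rect mm (539.7232055664062, 227.61862182617188) (92.86710357666016, 46.1636848449707) ang 45.97268295288086
delta tool mm [ 0.     -0.8492  0.1166]
dot 687 [182.1301   5.2687 -31.3954] world [0.5208 0.2536 0.1265]
disc 8518 (-0.5527885556221008, -0.4232069253921509) 39.88954162597656
```

The dot has moved 46 mm, about 91°, and the hub is still at 0.1656. Now I'll withdraw and check.

```bash
python3 -m handwheel '80 0 0 0 0;80 -20 0 0 0;80 -40 0 0 0;80 -45 0 0 0;80 -30 0 0 0'
python3 -m handwheel '80 0 0 0 0;80 0 0 0 0'
python3 look.py w7 disc_dot crank round_crank; python3 hub.py w7 150 500 200 430 0.155 0.175
python3 - <<'E'
from h import *
np.set_printoptions(precision=4,suppress=True)
T=T_of("side");snapshot("side")
for n in ("round_crank","spice_jar","tin","bowl","jar_left","crank","disc_dot"):
    for r in tip_of("side",n)[:2]: print(n,round(r["conf"],2),T[:3,:3]@r["point"]+T[:3,3])
E
```

```text
time: 13.15
tcp_pos: [0.54, 0.2282, 0.447]
tool_rot: [0.59, 1.487, -0.587]
contact_force: [0.8, -0.0, -0.8]
opening: 0.0801
time: 13.35
tcp_pos: [0.5402, 0.2283, 0.4438]
tool_rot: [0.589, 1.489, -0.588]
contact_force: [-0.5, 0.7, -1.2]
opening: 0.08
13.35 [0.5402 0.2283 0.4438] yaw 46.870034206572925 q [ 0.2685  0.1646  1.343   0.0001  1.6333 -0.5496] F [-0.4688  0.7257 -1.2299] 0.08000084706572973
disc_dot 0.89 [0.5179 0.2546 0.1236] [330. 175.]
crank 0.69 [0.5363 0.225  0.1296] [317. 222.]
round_crank 0.91 [ 0.5414  0.0239 -0.0014] [194. 315.]
round_crank 0.49 [0.754  0.1573 0.0031] [404. 365.]
5000 z med 0.16556204269346755 counter 3.124908122759118e-05
rect mm (568.3472290039062, 201.2174530029297) (44.0433349609375, 123.13694763183594) ang 46.326839447021484
delta tool mm [-0.0444 -0.54   38.9553]
round_crank 0.73 [ 0.5432  0.025  -0.0001]
spice_jar 0.84 [0.3963 0.1227 0.0014]
spice_jar 0.74 [ 0.7655 -0.1774 -0.0049]
tin 0.74 [0.754  0.1556 0.0022]
tin 0.65 [ 0.3667 -0.1261 -0.0012]
bowl 0.47 [0.6105 0.1615 0.1678]
bowl 0.43 [ 0.7654 -0.1769 -0.0043]
jar_left 0.66 [ 0.7994 -0.0069  0.002 ]
jar_left 0.56 [0.5418 0.024  0.003 ]
crank 0.96 [0.5433 0.2298 0.1255]
crank 0.84 [ 0.3394 -0.2895 -0.0021]
disc_dot 0.83 [0.5219 0.2608 0.1272]
disc_dot 0.41 [0.7051 0.3424 0.0005]
```

View pics/w7.png

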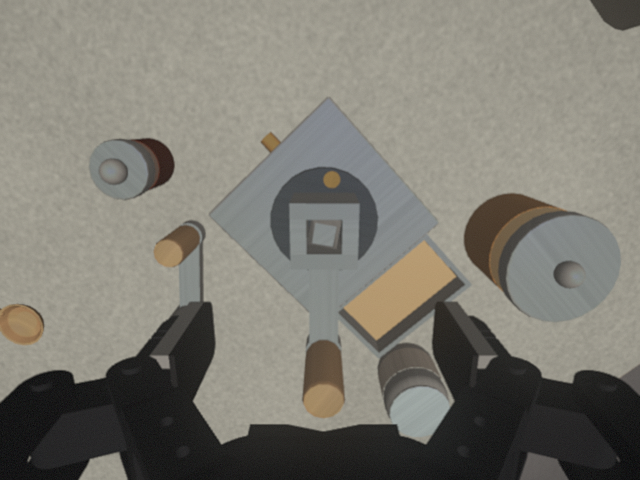

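The hub at (324,235) is seated with the shaft in its bore, the knob at (324,398) points up, and the dot is at (332,180). Everything else I checked is undisturbed and the robot is clear, so I'm handing it in.

```bash
python3 -c "
from bench import *
print(finish_job())"
```

```text
the job is handed in; nothing more can be done
None
```

I fitted the steel square-hubbed crank onto the mill's shaft, knob upward, and turned the mill about 91° by gripping the crank's hub. I then let go, withdrew the gripper and handed the job in at about 13.5 s; no verdict was reported.

**Last checks:**
- **Seating:** the hub's top stands at 0.1656 m, so the underside is at about 0.126 m, level with the disc. The hub is centred on the shaft to within about 1 mm.
- **Turn:** the brass dot moved 46 mm from where it was before the turn.
- **Bystanders:** the round crank, spice jar, tin, bowl and left jar were found within about 5 mm of where they started. I did not re-measure the spoon or the other two jars, but the arm passed well above everything.

**Disagreements:**
- The networks gave some wrong second matches, such as a "bowl" on the crank and the purple crank as "crank". I set these aside by checking them against the pictures.
- The first crank position differed by 3 mm between the top and wrist cameras. I corrected for it by measuring the hub and shaft in the same wrist picture.

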